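Wind the spring head four clicks with a ring spanner and hold it

ROBOT

A 6-joint arm with a two-finger parallel gripper is mounted at the origin on a cart in front of the work surface, level with it; the furniture and walls round the work are solid. World frame = base frame: x ahead of the robot, y to its left, z up, the work surface at z = 0. Lengths are in mm, angles in degrees, forces in N, time in s.
With the tool pointing down it reaches from about 300 to 850 mm from the base axis. Payload 4.2 kg.
Tool frame: the origin (TCP) lies between the finger pads; the fingertips stand 14 mm ahead of it and the grasp point (between the pads) lies 5 mm behind it; z points along the fingers, y is the line along which they close (so a half turn about z gives the same grasp; the last joint's range is limited). The gripper opens to 91 mm and grips with 3 to 60 N. Pads are 32 mm wide; open, the fingers measure 118 mm over their backs; the gripper's body (76 mm by 178 mm) begins 60 mm behind the grasp point.
Start: joints at [-77.349, 18.312, 89.639, -0, 72.044, -1.146], TCP at [137.128, -558.424, 227.976] pointing down, gripper open.
Joint ranges: [-177.97, 177.97], [-48.28, 115.42], [12.27, 149.76], [-77.06, 257.06], [2.81, 150.46], [-146.56, 146.56]. Speed limits (degrees/s): [147.25, 147.25, 180, 180, 180, 180].

INTERFACE

Orientations are given as [roll, pitch, yaw] about the fixed x, y, z axes, in that order (R = Rz(yaw) Ry(pitch) Rx(roll)).
In Python, from workcell import * gives the robot as it stands. The module is installed in compiled form; this text tells all that it offers.
- The arm moves only by the tool send_rows, never from a script. Its argument "deltas" is a list of rows, each a list of 2 entries, a list of its own where there are three numbers: the shift along the tool's x, y, z normalised to -1 to 1, where 1 is 0.5 m, then the turn, a rotation vector about the tool's x, y, z normalised to -1 to 1, where 1 is 0.5 rad. A call has 1 to 10 rows; each row shifts and turns the commanded pose from where the row before left it, along the tool's axes as they then stand; what a row does not reach is not made up. A row lasts 1/10 s, in which the tool goes at most 50 mm and 8.59 degrees, less where a joint would pass 70% of its speed; a pose out of reach is approached as far as the arm can. A call with a number of a shift or a turn outside -1 to 1 is refused whole. A call with a gripper value outside its range is refused whole. "grip" is the closure, from 0 (fully open) to 1 (shut), set as the call begins (left out, the last holds). The fingers move at their own pace and stop on an object; "grip_force" is the grip in N (left out, the last holds). Time passes only in rows, so rows that do not move let the fingers close. It gives the time, the measured TCP pose, the force, the opening and the grip force at its end, in the units of the state.
- state(): the state, without advancing time (a new reading comes with each control period).
- grab_frame(name): name is "scene" or "top" or "wrist"; returns the picture (384x512x3 uint8, red, green, blue); there is no depth.
- calibration(name): a dict with "mtx" (3x3 intrinsics, pixels), "R" (3x3) and "t" (3): a world point X has camera coordinates R X + t. Camera axes: x right, y down, z forward; pixel columns grow to the right and rows downward; lengths in mm; the calibration is good to about 2 mm. A picture is of the moment at which its call begins: read the wrist's pose just before it. calibration takes no time and is no camera call; for the wrist camera it gives the pose at the moment of the call.
- job_done(): hands the job in; it is judged then, once.
Trained networks look in the newest picture that a camera, given by its name, has taken for a name from the list of things; names that differ only in an ending like _2 or _b are one class to them, and where a whole thing is asked for, a point or a joint stands for the part that bears it (a point fixed in the world has none). Each returns a list of dicts, best first, with "p" (0 to 1); they miss things now and then, are a little off and sometimes report something else, mostly with a low value. They report only what shows in the picture. A call takes as long as a camera call.
- trace(camera, label): "pixels" (384x512 bool, what is visible of it) and "bbox" ([left, top, width, height] in pixels, round what is visible of it).
The state is a dict: "time_s": time; "qpos": joint angles; "qvel": joint speeds; "effort": joint torques, N m; "ee_pos": TCP position; "ee_rot": TCP orientation; "force": force on the tool from outside, world axes, zero at the start; "torque": the same for the moment, N m; "gripper_width": finger opening in mm; "gripper_force": force on a finger pad.
Only numpy, scipy, OpenCV 4.12 (cv2) and the standard library are available. Lean on these libraries where they do the work, as an engineer would, in place of code of your own. Each camera call takes 0.05 s, during which the arm holds its last target. There are 200 camera calls.

TASK

Drop the ring of the larger spanner over the stud of the spring winder, with its shank down between the two lugs, and use it to turn the winder clockwise (seen from above) by exactly four clicks, not a fifth. The spring pulls back, so finish while still holding the spanner steady in the gripper at the fourth click, ready for someone to put in the locking pin; leave the other things on the bench alone.

Things in the scene. Friction and masses are not known exactly. Their poses are not given: they have to be found in the camera images.
- big_spanner: The larger of two flat steel combination spanners, 258 mm long, 190 g (may vary by a fifth). Origin: middle of the underside, about its centre of mass. y axis along the shank: ring end at -y, open jaw at +y; z up. The shank is 15 mm wide (x -7 to +8 mm) and 6 mm thick (z 1 to 7 mm) from y = -90 to +90 mm; the ring end is 40 mm across and 9 mm thick.
- ring (a point): Centre of the hole in the large spanner's ring end, level with its underside: 109.5 mm from the spanner's origin towards -y. The hole is 22 mm wide and goes right through.
- winder: The spring winder, screwed to the bench: a dark steel base plate 120 x 100 x 8 mm with a grey round drum and a turning toothed steel disc on top, and a grey block 44 mm high behind it. Origin: centre of the underside, on the turning axis; z up. With the disc at rest (0 clicks) the slot for the spanner's shank points along its own -x, roughly towards the robot.
- stud (a point): On the turning axis at the top face of the disc, 42 mm above the bench, where the ring's underside rests when fully down. The round upright stud here is 18 mm in diameter and 25 mm tall with a tapered top (10 mm across at the tip), so the ring has about 2 mm of play all round.
- slot (a point): Point on the disc's top face midway between the two lugs, 32 mm from the axis; it turns with the disc. The lugs are upright pins 8 mm thick and 16 mm tall with tapered tops, 20 mm clear between them for the 15 mm shank (4 degrees of play either way, up to 9 with the ring's play). The shank must stick out along the line from stud to slot.
- rotor (a joint): Turn of the disc in rad, clockwise seen from above positive, 0 at rest against its stop. A spring plunger drops into a notch with a felt click every 0.2094 rad (12 degrees): notch 4, the fourth click, is at 0.838 rad; hard stop at 1.466 rad. A spring pulls it back to 0 when let go. Resistance 0.2 to 0.8 N m (2 to 8 N at mid-shank): falls as a click goes home, then rises sharply.
- small_spanner: The smaller combination spanner, 195 mm long, 34 mm wide, 7 mm thick, lying beside the large one (either may be on the left). Not needed: leave it alone. Origin: middle of its underside; y along the shank.
- tape_roll: Roll of black tape, 68 mm across, 19 mm high, lying beyond and to the left of the winder: leave it alone. Origin: centre of the underside.
- bearing: Steel ball bearing, 35 mm across, 11 mm high, lying left of the tape: leave it alone. Origin: centre of the underside.

How it is judged:
By the outcome, as a careful person would: the job done as asked, in the order asked, and still so for the second after the job is handed in, while the arm keeps its last pose, push and grip.
It also fails if it takes over 54 s, if anything falls off the work surface, if the arm or the gripper's body presses on something with over 40 N, if the wrist force passes 120 N, or if a joint passes its speed limit or range.

## Working session

There is one attempt and no reset: what is moved stays moved. The work goes in short steps, Python scripts to look and compute and a tool call to move; the robot and the scene stay as the last step left them, time stands still between calls to the robot, and variables do not carry over. Pictures are saved under pics/ and viewed, at most 10 in all, crops included, and the job is handed in when it is done.

Besides the shell and the picture viewer there is one more tool, called after "Request:" as name([rows], argument=value, ...), one row to a line, values as JSON. send_rows: Moves the arm, as the interface text tells. Scaled input: -1 to 1 covers 0.5 m each way for a shift and 0.5 rad each way for a turn. Its arguments: {"type":"object","properties":{"deltas":{"type":"array","items":{"type":"array"}},"grip":{"type":"number"},"grip_force":{"type":"number"}},"required":["deltas"]}

```bash
mkdir -p pics; cat > h.py <<'E'
from workcell import *
import numpy as np, cv2
from scipy.spatial.transform import Rotation as Ro
def ray(c,uv,z,cal=None):
    k=cal or calibration(c);M,R,t=map(np.array,(k["mtx"],k["R"],k["t"]))
    d=R.T@np.linalg.inv(M)@np.array([uv[0],uv[1],1.]);o=-R.T@t
    return o+d*(z-o[2])/d[2]
def proj(c,X):
    k=calibration(c);M,R,t=map(np.array,(k["mtx"],k["R"],k["t"]))
    p=M@(R@np.array(X,float)+t.ravel());return p[:2]/p[2]
E
python3 - <<'E'
from h import *
ims=[]
for c in("scene","top"):
    im=grab_frame(c);cv2.imwrite(f"pics/{c}0.png",im[:,:,::-1])
    k=calibration(c);print(c,np.round(-np.array(k["R"]).T@np.array(k["t"]).ravel()),np.round(k["mtx"]).tolist())
    for l in("big_spanner","small_spanner","winder","stud","ring","slot","rotor"):
        for r in trace(c,l)[:2]:
            ys,xs=np.nonzero(r["pixels"]);m=np.array([xs.mean(),ys.mean()])
            print(l,round(r["p"],2),r["bbox"],m.round(1),len(xs),ray(c,m,5 if'span'in l else 42).round())
s=state();print(s)
E
```

```text
scene [ 291. -418.  613.] [[437.0, 0.0, 259.0], [0.0, 437.0, 190.0], [0.0, 0.0, 1.0]]
big_spanner 0.75 [123.6, 197.7, 125.3, 53.4] [186.1 223.7] 841 [437. 216.   5.]
small_spanner 0.89 [145.3, 165.0, 83.7, 27.0] [187.2 178.3] 403 [486. 357.   5.]
winder 0.93 [294.7, 267.3, 92.4, 74.4] [341.3 298.9] 4022 [597. -91.  42.]
stud 0.58 [315.6, 265.7, 51.6, 43.5] [342.1 288.4] 1643 [610. -74.  42.]
ring 0.96 [121.4, 203.7, 128.5, 46.7] [183.4 224.6] 936 [423. 177.  42.]
slot 0.68 [320.1, 263.8, 46.3, 49.6] [342.5 288.2] 1703 [611. -74.  42.]
rotor 0.95 [318.3, 268.2, 48.1, 40.9] [341.9 288.4] 1649 [610. -74.  42.]
top [533. 183. 911.] [[395.0, 0.0, 252.0], [0.0, 395.0, 194.0], [0.0, 0.0, 1.0]]
big_spanner 0.91 [224.4, 212.7, 18.9, 113.8] [234.5 271.5] 722 [436. 217.   5.]
small_spanner 0.87 [160.3, 206.3, 26.2, 85.4] [171.5 251.1] 357 [484. 360.   5.]
winder 0.95 [332.0, 155.6, 53.3, 62.0] [357.  190.5] 2365 [612. -57.  42.]
stud 0.9 [342.3, 173.9, 35.5, 31.7] [361.2 189.7] 970 [614. -66.  42.]
ring 0.93 [228.3, 211.4, 15.0, 119.5] [234.3 271.1] 732 [441. 216.  42.]
slot 0.66 [343.2, 169.0, 34.6, 39.7] [360.9 189.7] 1036 [614. -66.  42.]
rotor 0.89 [341.7, 174.0, 37.2, 35.1] [361.  189.8] 1073 [614. -66.  42.]
{'time_s': 0.8, 'qpos': array([-7.73473611e+01,  1.83113650e+01,  8.96392564e+01,  5.43262332e-04,
        7.20444103e+01, -1.14648298e+00]), 'qvel': array([-0.02195942,  0.03935824,  0.0037959 , -0.13167658, -0.00186659,
       -0.02590676]), 'effort': array([ 1.32177620e-04, -4.12304199e+01, -2.32223493e+01,  7.26541271e-02,
        3.73097404e-02, -1.15135703e-05]), 'ee_pos': array([ 137.14841396, -558.41459956,  227.97955288]), 'ee_rot': array([ 1.79995022e+02, -4.17307008e-04,  1.37989545e+01]), 'force': array([0.13414709, 0.60949708, 1.06098469]), 'torque': array([-0.00131376, -0.00240905,  0.02236659]), 'gripper_force': 0.0, 'gripper_width': 91.59425555240605}
```

View pics/top0.png

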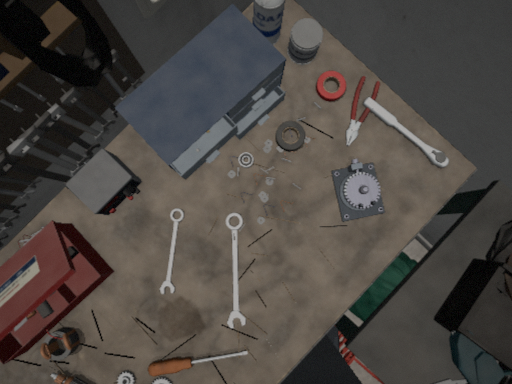

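View pics/scene0.png

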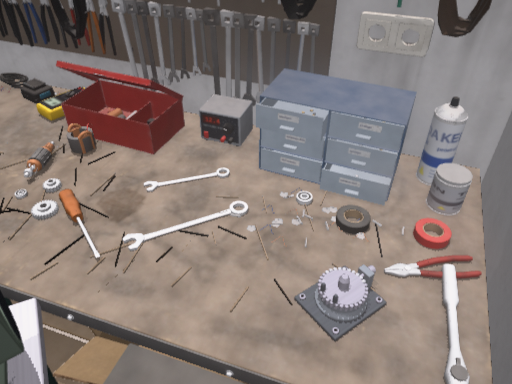

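The top view shows the big spanner with its ring at (234,221) and jaw at (236,322). The winder disc is at (361,190) and its block is above it. The scene view agrees, with the two lugs on the robot's side of the stud. Next I'll get wrist views.

```bash
cat >> h.py <<'E'
def delta(pos,yaw,n=1):
    s=state();R=Ro.from_euler('xyz',s["ee_rot"],degrees=True)
    d=R.inv().apply(np.array(pos,float)-s["ee_pos"])
    r=(R.inv()*Ro.from_euler('xyz',[180,0,yaw],degrees=True)).as_rotvec()
    print("t",s["time_s"],"shift/row",(d/500/n).round(4),"turn/row",(r/.5/n).round(4),"rows",n)
E
python3 - <<'E'
from h import *
s=state();R=Ro.from_euler('xyz',s["ee_rot"],degrees=True)
k=calibration("wrist");Rc=np.array(k["R"]);o=-Rc.T@np.array(k["t"]).ravel()
print("cam in tool",R.inv().apply(o-s["ee_pos"]).round(),R.inv().apply(Rc[2]).round(3),np.round(k["mtx"]))
delta((440,-66,300),0,13)
E
```

```text
cam in tool [  70.    1. -157.] [-0.25   0.     0.968] [[342.   0. 256.]
 [  0. 342. 187.]
 [  0.   0.   1.]]
t 0.8 shift/row [ 0.0633 -0.0625 -0.0111] turn/row [ 0.     -0.      0.0371] rows 13
```

Request:
send_rows([
  [[0.08,-0.057,-0.005],[0,0,0]],
  [[0.08,-0.057,-0.005],[0,0,0]],
  [[0.08,-0.057,-0.005],[0,0,0]],
  [[0.08,-0.057,-0.005],[0,0,0]],
  [[0.08,-0.057,-0.005],[0,0,0]],
  [[0.08,-0.057,-0.005],[0,0,0]],
  [[0.08,-0.057,-0.005],[0,0,0]],
  [[0.08,-0.057,-0.005],[0,0,0]],
  [[0.08,-0.057,-0.005],[0,0,0]],
  [[0.08,-0.057,-0.005],[0,0,0]],
])

```text
time_s: 1.8
ee_pos: [458.7, -184.5, 253.4]
ee_rot: [180.0, -0.0, 13.8]
force: [0.8, -0.6, -0.9]
gripper_width: 90.7
gripper_force: 0.0
```

Request:
send_rows([
  [[0.08,-0.057,-0.005],[0,0,0]],
  [[0.08,-0.057,-0.005],[0,0,0]],
  [[0.08,-0.057,-0.005],[0,0,0]],
  [[0,0,0],[0,0,0.24]],
  [[0,0,0],[0,0,0.24]],
  [[0,0,0],[0,0,0]],
  [[0,0,0],[0,0,0]],
])

```text
time_s: 2.5
ee_pos: [553.7, -74.6, 260.4]
ee_rot: [180.0, 0.0, 0.2]
force: [0.1, -0.2, -0.2]
gripper_width: 91.5
gripper_force: 0.0
```

```bash
python3 - <<'E'
from h import *
c="wrist";s=state();print(s["time_s"],s["ee_pos"],s["ee_rot"],s["force"])
k=calibration(c);im=grab_frame(c);cv2.imwrite("pics/w1.png",im[:,:,::-1])
import pickle;pickle.dump(k,open("w1.pkl","wb"))
for l in("big_spanner","winder","stud","rotor"):
    for r in trace(c,l)[:1]:
        ys,xs=np.nonzero(r["pixels"]);m=np.array([xs.mean(),ys.mean()])
        print(l,round(r["p"],2),r["bbox"],m.round(1),len(xs),ray(c,m,5 if'span'in l else 42,k).round(1))
E
```

```text
2.5 [553.6732578  -74.63822404 260.42660231] [1.79996917e+02 4.06661822e-03 1.83441798e-01] [ 0.06807656 -0.2363202  -0.17312937]
big_spanner 0.87 [0.0, 144.0, 35.9, 77.9] [ 20.1 174.9] 1260 [532.3 216.2   5. ]
winder 0.78 [198.5, 37.6, 103.6, 130.2] [250.3 103.3] 9074 [619.6 -69.   42. ]
stud 0.92 [210.2, 67.2, 76.2, 79.1] [250.2 108.2] 4210 [614.5 -69.   42. ]
rotor 0.61 [212.9, 70.7, 78.8, 79.2] [250.6 108.2] 4321 [614.4 -69.3  42. ]
```

View pics/w1.png

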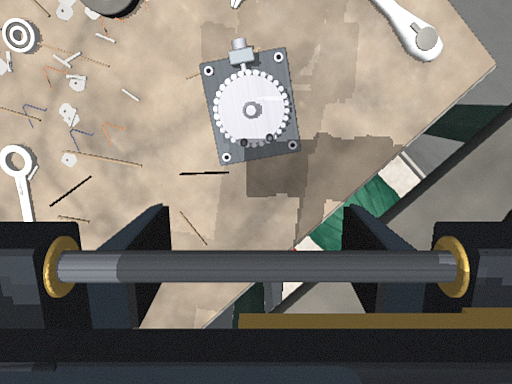

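The wrist view shows the stud near (252,110), the lugs near (244,142) and (270,138), and the block at (241,55). I'll zoom in and measure the direction.

```bash
python3 - <<'E'
from h import *
import cv2
im=cv2.imread("pics/w1.png")[30:175,190:310]
cv2.imwrite("pics/w1c.png",cv2.resize(im,None,fx=4,fy=4,interpolation=cv2.INTER_CUBIC))
r=trace("wrist","winder")[0];m=r["pixels"].astype(np.uint8)
print(cv2.minAreaRect(np.argwhere(m)[:,::-1].astype(np.float32)))
E
```

```text
((248.97940063476562, 98.08255767822266), (121.56441497802734, 88.05860137939453), 80.04937744140625)
```

View pics/w1c.png

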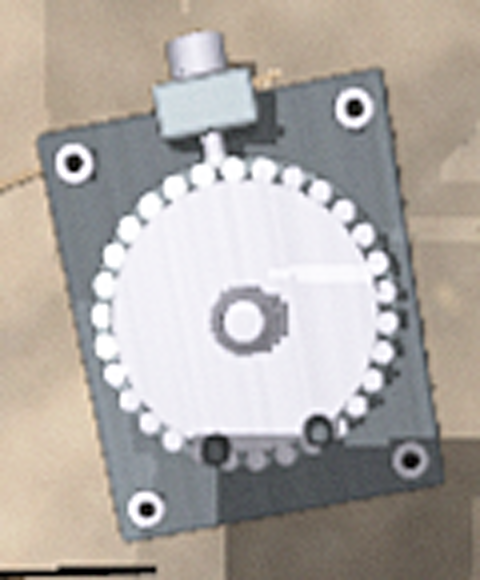

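The crop shows the stud tip at (242,321), lugs at (216,449) and (318,430), and plate screws at (74,162), (354,108), (411,460) and (147,509).

```bash
python3 - <<'E'
from h import *
import pickle
k=pickle.load(open("w1.pkl","rb"))
f=lambda u,v,z:ray("wrist",((u+.5)/4-.5+190,(v+.5)/4-.5+30),z,k)
S=[f(*p,8) for p in((74,162),(354,108),(411,460),(147,509))]
print("screws",np.round(S,1).tolist(),"centre",np.mean(S,0).round(1))
e=(S[0]+S[1]-S[2]-S[3]);print("yaw",np.degrees(np.arctan2(e[1],e[0])))
w=(S[0]+S[3]-S[1]-S[2]);print("yaw2",np.degrees(np.arctan2(-w[0],w[1])),np.linalg.norm(e)/2,np.linalg.norm(w)/2)
t=f(242,321,67);b=f(250,321,42);print("tip",t.round(1),"disc",b.round(1))
l=[f(216,449,58),f(318,430,58)];L=np.mean(l,0);d=t-L;print("lugs",np.round(l,1).tolist(),"yaw",np.degrees(np.arctan2(d[1],d[0])),np.linalg.norm(d[:2]),np.linalg.norm(l[0]-l[1]))
# rotor triangulation by top disc centre
for c in("scene","top"): print(c,proj(c,t).round(1),proj(c,S[0]).round(1))
delta((420,217,250),0,7)
E
```

```text
screws [[655.6, -20.6, 8.0], [670.3, -100.0, 8.0], [571.1, -118.9, 8.0], [556.0, -39.5, 8.0]] centre [613.2 -69.7   8. ]
yaw 10.786905864931791
yaw2 10.599677003922245 101.22463988433016 80.80492794337361
tip [613.4 -69.3  67. ] disc [612.7 -71.   42. ]
lugs [[580.3, -62.2, 58.0], [585.3, -89.0, 58.0]] yaw 11.717976800025395 31.266302187254986 27.221404949111328
scene [344.2 275.7] [344.2 270. ]
top [365.8 188.8] [336.5 173.5]
t 2.8 shift/row [-0.0381 -0.0834  0.003 ] turn/row [ 0.     -0.0001  0.0003] rows 7
```

Request:
send_rows([
  [[-0.038,-0.083,0.004],[0,0,0]],
  [[-0.038,-0.083,0.004],[0,0,0]],
  [[-0.038,-0.083,0.004],[0,0,0]],
  [[-0.038,-0.083,0.004],[0,0,0]],
  [[-0.038,-0.083,0.004],[0,0,0]],
  [[-0.038,-0.083,0.004],[0,0,0]],
  [[-0.038,-0.083,0.004],[0,0,0]],
  [[0,0,0],[0,0,0]],
  [[0,0,0],[0,0,0]],
])

```text
time_s: 3.7
ee_pos: [420.2, 216.3, 246.5]
ee_rot: [180.0, -0.0, 0.2]
force: [0.3, -0.6, -0.3]
gripper_width: 91.3
gripper_force: 0.0
```

```bash
python3 - <<'E'
from h import *
c="wrist";s=state();print(s["time_s"],s["ee_pos"],s["ee_rot"],s["force"])
k=calibration(c);im=grab_frame(c);cv2.imwrite("pics/w2.png",im[:,:,::-1])
import pickle;pickle.dump(k,open("w2.pkl","wb"))
for l in("big_spanner",):
    for r in trace(c,l)[:1]:
        m=r["pixels"];print(r["p"],r["bbox"],m.sum())
        ys,xs=np.nonzero(m)
        P=np.array([ray(c,(x,y),7,k)[:2] for x,y in zip(xs,ys)])
        v=np.linalg.svd(P-P.mean(0),full_matrices=0)[2][0];v*=np.sign(v[0])
        n=np.array([-v[1],v[0]])
        a=(P-P.mean(0))@v;b=(P-P.mean(0))@n
        print(P.mean(0),np.degrees(np.arctan2(v[1],v[0])),a.min(),a.max())
        for q in range(-130,140,20):
            i=abs(a-q)<6
            if i.any():print(q,b[i].min().round(1),b[i].max().round(1))
        np.savez("sp.npz",c=P.mean(0),v=v)
E
```

```text
3.7 [420.20398958 216.31568283 246.51797594] [ 1.79973196e+02 -2.41448225e-02  2.06049981e-01] [ 0.3017224  -0.58274499 -0.30705289]
0.55 [239.6, 21.2, 33.1, 221.0] 2790
[451.11319824 216.11596584] 0.38355244868642485 -136.4400732815397 119.05052430926895
-130 -20.0 18.6
-110 -19.9 16.0
-90 -6.3 7.2
-70 -5.1 5.8
-50 -5.1 5.7
-30 -5.1 5.5
-10 -5.1 5.4
10 -5.1 5.2
30 -5.1 5.1
50 -5.1 5.0
70 -5.1 5.9
90 -18.2 17.6
110 -19.2 18.5
```

View pics/w2.png

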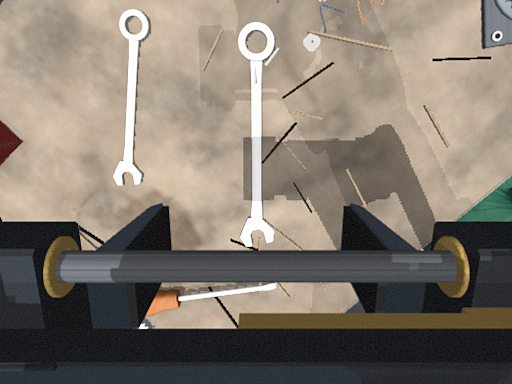

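The wrist view shows the big spanner along image column 256, ring hole at about (256,41) and jaw at about (257,235). I'll refine the ring centre and check heights using two views.

```bash
python3 - <<'E'
from h import *
import pickle
K={"wrist":pickle.load(open("w2.pkl","rb")),"top":calibration("top"),"scene":calibration("scene")}
pt={}
im={"wrist":cv2.imread("pics/w2.png"),"top":cv2.imread("pics/top0.png"),"scene":cv2.imread("pics/scene0.png")}
for c,(x,y,w) in {"wrist":(256,41,24),"top":(234,221,14),"scene":(239,209,15)}.items():
    g=cv2.cvtColor(im[c],cv2.COLOR_BGR2GRAY)[y-w:y+w,x-w:x+w]
    b=cv2.threshold(g,0,255,cv2.THRESH_OTSU)[1]
    cs,h=cv2.findContours(b,cv2.RETR_CCOMP,cv2.CHAIN_APPROX_NONE)
    for q,hh in zip(cs,h[0]):
        if hh[3]>=0 and cv2.contourArea(q)>4:
            m=cv2.moments(q);p=(m["m10"]/m["m00"]+x-w,m["m01"]/m["m00"]+y-w);print(c,np.round(p,1),cv2.contourArea(q),ray(c,p,4,K[c]).round(1));pt[c]=p
def tri(a,b):
    P=[np.array(K[c]["mtx"])@np.c_[K[c]["R"],np.ravel(K[c]["t"])] for c in(a,b)]
    X=cv2.triangulatePoints(P[0],P[1],np.array(pt[a]),np.array(pt[b])).ravel();return (X[:3]/X[3]).round(1)
for a,b in(("wrist","top"),("wrist","scene"),("top","scene")):
    if a in pt and b in pt: print(a,b,tri(a,b))
delta((441,216.3,80),0.4,4)
E
```

```text
wrist [255.7  41.1] 445.5 [551.6 216.3   4. ]
top [233.6 220.8] 101.5 [550.4 218.2   4. ]
scene [238.  206.3] 72.0 [553.1 222.    4. ]
wrist top [550.  217.1  16.6]
wrist scene [550.8 216.3   9.4]
top scene [550.9 217.9   8.1]
t 3.8 shift/row [ 0.01   -0.0006  0.0833] turn/row [ 0.0002 -0.0002 -0.0034] rows 4
```

Request:
send_rows([
  [[0.011,0,0.09],[0,0,0]],
  [[0.011,0,0.09],[0,0,0]],
  [[0.011,0,0.09],[0,0,0]],
  [[0.011,0,0.09],[0,0,0]],
  [[0,0,0.06],[0,0,0]],
  [[0,0,0.03],[0,0,0]],
  [[0,0,0],[0,0,0]],
  [[0,0,0],[0,0,0]],
])

```text
time_s: 4.6
ee_pos: [443.5, 215.0, 21.7]
ee_rot: [-180.0, -0.0, -0.1]
force: [0.5, 0.2, 0.3]
gripper_width: 91.3
gripper_force: 0.0
```

```bash
python3 - <<'E'
from h import *
s=state();print(s["ee_pos"],s["ee_rot"],s["force"]);delta((442,216,16),0.4,1)
E
```

```text
[443.52905301 214.98188699  21.72910177] [-1.79999588e+02 -2.71243326e-02 -6.22768748e-02] [0.49057854 0.22465497 0.32009114]
t 4.6 shift/row [-0.0031 -0.002   0.0115] turn/row [-0.     -0.0009 -0.0161] rows 1
```

Request:
send_rows([
  [[-0.003,-0.002,0.0115],[0,0,-0.016]],
  [[0,0,0],[0,0,0]],
  [[0,0,0],[0,0,0]],
])

```text
time_s: 4.9
ee_pos: [441.3, 216.9, 16.3]
ee_rot: [-180.0, -0.1, 0.5]
force: [-0.4, 0.9, 0.5]
gripper_width: 91.4
gripper_force: 0.0
```

Request:
send_rows([
  [[0,0,0],[0,0,0]],
  [[0,0,0],[0,0,0]],
  [[0,0,0],[0,0,0]],
  [[0,0,0],[0,0,0]],
  [[0,0,0],[0,0,0]],
  [[0,0,0],[0,0,0]],
  [[0,0,0],[0,0,0]],
  [[0,0,0],[0,0,0]],
  [[0,0,0],[0,0,0]],
  [[0,0,0],[0,0,0]],
], grip=1, grip_force=55)

```text
time_s: 5.9
ee_pos: [441.0, 216.7, 15.6]
ee_rot: [180.0, 0.0, 0.5]
force: [-0.1, -0.3, 1.3]
gripper_width: 14.1
gripper_force: 30.6
```

Request:
send_rows([
  [[0,0,0],[0,0,0]],
  [[0,0,0],[0,0,0]],
  [[0,0,-0.02],[0,0,0]],
  [[0,0,-0.05],[0,0,0]],
  [[0,0,-0.08],[0,0,0]],
  [[0,0,-0.08],[0,0,0]],
  [[0,0,-0.05],[0,0,0]],
  [[0,0,-0.02],[0,0,0]],
  [[0,0,0],[0,0,0]],
  [[0,0,0],[0,0,0]],
])

```text
time_s: 6.9
ee_pos: [440.1, 216.4, 164.5]
ee_rot: [179.9, 0.1, 0.5]
force: [-0.2, 0.6, -1.8]
gripper_width: 13.8
gripper_force: 55.0
```

```bash
cat >> h.py <<'E'
def ringpos(save,zs):
    """ring hole & spanner mask from wrist; returns tool-frame xy of hole at plane z"""
    c="wrist";s=state();k=calibration(c);im=grab_frame(c);cv2.imwrite(save,im[:,:,::-1])
    R=Ro.from_euler('xyz',s["ee_rot"],degrees=True)
    print("t",s["time_s"],s["ee_pos"].round(1),s["ee_rot"].round(2),"F",s["force"].round(1),"w",round(s["gripper_width"],1),round(s["gripper_force"],1))
    for r in trace(c,"big_spanner")[:1]:
        m=r["pixels"].astype(np.uint8);print(round(r["p"],2),r["bbox"])
        cs,h=cv2.findContours(m,cv2.RETR_CCOMP,cv2.CHAIN_APPROX_NONE)
        for q,hh in zip(cs,h[0]):
            if hh[3]>=0 and cv2.contourArea(q)>100:
                M=cv2.moments(q);p=(M["m10"]/M["m00"],M["m01"]/M["m00"])
                for z in zs:
                    X=ray(c,p,z,k);print("hole",np.round(p,1),X.round(1),"tool",R.inv().apply(X-s["ee_pos"]).round(1))
E
python3 - <<'E'
from h import *
ringpos("pics/w3.png",[state()["ee_pos"][2]-16+z for z in(0,5)])
g=grab_frame("top");g=grab_frame("scene");cv2.imwrite("pics/s3.png",g[:,:,::-1])
E
```

```text
t 6.9 [440.1 216.4 164.5] [1.7994e+02 1.3000e-01 5.0000e-01] F [-0.2  0.6 -1.8] w 13.8 55.0
0.95 [210.3, 2.8, 92.7, 312.4]
```

View pics/w3.png

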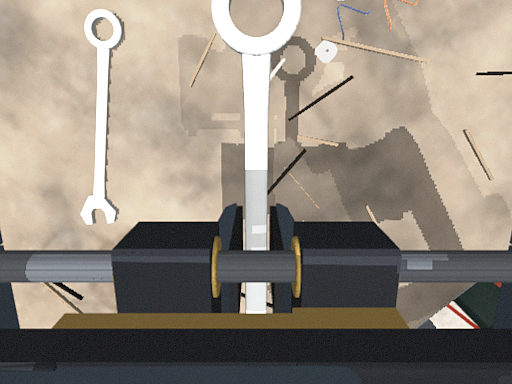

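The spanner is held level, with the ring hole at about (256,10), cut off slightly by the image's top edge. I'll fit the hole circle in tool coordinates.

```bash
cat >> h.py <<'E'
from scipy.optimize import least_squares
def fithole(f,dz=-7,x0=215,x1=298,y1=45):
    s=state();k=calibration("wrist");R=Ro.from_euler('xyz',s["ee_rot"],degrees=True)
    g=cv2.cvtColor(cv2.imread(f),cv2.COLOR_BGR2GRAY)
    b=(g>225).astype(np.uint8); P=[]
    hole=1-b; cx=256
    n,lab=cv2.connectedComponents(hole[0:y1,x0:x1]);L=lab[12,cx-x0]
    cs,_=cv2.findContours((lab==L).astype(np.uint8),cv2.RETR_EXTERNAL,cv2.CHAIN_APPROX_NONE)
    for q in max(cs,key=len)[:,0]:
        if q[1]>1: P.append(R.inv().apply(ray("wrist",q+np.array([x0,0]),s["ee_pos"][2]+dz,k)-s["ee_pos"])[:2])
    P=np.array(P);r=least_squares(lambda p:np.hypot(*(P-p[:2]).T)-p[2],[110,0,11],loss="soft_l1")
    print("hole tool xy r",r.x.round(2),len(P),"rms",np.sqrt(np.mean(r.fun**2)).round(2));return r.x
def shank(f):
    s=state();k=calibration("wrist");R=Ro.from_euler('xyz',s["ee_rot"],degrees=True)
    g=cv2.cvtColor(cv2.imread(f),cv2.COLOR_BGR2GRAY);A=[]
    for y in range(65,195,5):
        w=np.nonzero(g[y,225:290]>200)[0]+225
        if len(w)>8:A.append([R.inv().apply(ray("wrist",(u,y),s["ee_pos"][2]-9,k)-s["ee_pos"])[:2] for u in(w.min(),w.max())])
    A=np.array(A).mean(1);p=np.polyfit(A[:,0],A[:,1],1);print("shank y=",p.round(4),"deg",np.degrees(np.arctan(p[0])).round(2))
E
python3 - <<'E'
from h import *
fithole("pics/w3.png");shank("pics/w3.png")
E
```

```text
hole tool xy r [109.49   0.5   11.89] 91 rms 0.12
shank y= [ 0.0317 -0.6827] deg 1.82
```

```bash
python3 - <<'E'
from h import *
delta((505.4,-90.1,164),11,8)
E
```

```text
t 7.1 shift/row [0.0156 0.0768 0.0001] turn/row [ 0.0003  0.0008 -0.0458] rows 8
```

Request:
send_rows([
  [[0.008,0.038,0],[0,0,0]],
  [[0.0156,0.077,0],[0,0,0]],
  [[0.0156,0.077,0],[0,0,0]],
  [[0.0156,0.077,0],[0,0,0]],
  [[0.0156,0.077,0],[0,0,0]],
  [[0.0156,0.077,0],[0,0,0]],
  [[0.0156,0.077,0],[0,0,0]],
  [[0.0156,0.077,0],[0,0,0]],
  [[0.008,0.038,0],[0,0,0]],
])

```text
time_s: 8.0
ee_pos: [506.6, -93.0, 164.8]
ee_rot: [180.0, 0.1, 0.4]
force: [0.1, 0.8, -1.1]
gripper_width: 13.9
gripper_force: 55.0
```

Request:
send_rows([
  [[0,0,0],[0,0,-0.12]],
  [[0,0,0],[0,0,-0.12]],
  [[0,0,0],[0,0,-0.12]],
  [[0,0,0.04],[0,0,0]],
  [[0,0,0.04],[0,0,0]],
  [[0,0,0.03],[0,0,0]],
  [[0,0,0],[0,0,0]],
  [[0,0,0],[0,0,0]],
  [[0,0,0],[0,0,0]],
])

```text
time_s: 8.9
ee_pos: [507.0, -90.3, 111.3]
ee_rot: [180.0, -0.1, 10.8]
force: [1.4, -1.0, -1.7]
gripper_width: 13.5
gripper_force: 55.0
```

```bash
python3 - <<'E'
from h import *
ringpos("pics/w4.png",[])
delta((505.4,-90.1,105),11,1)
im=grab_frame("top");cv2.imwrite("pics/t4.png",im[:,:,::-1])
k=calibration("wrist");s=state()
for z in(67,42):
    print("stud px",proj("wrist",(613.3,-69.5,z)))
R=Ro.from_euler('xyz',s["ee_rot"],degrees=True)
print("ring px",proj("wrist",s["ee_pos"]+R.apply([109.8,.4,7])))
fithole("pics/w4.png")
w=cv2.imread("pics/w4.png")[0:220,150:360];t=im[150:250,310:410,::-1]
w=cv2.resize(w,None,fx=2,fy=2);t=cv2.resize(t,(330,330),interpolation=cv2.INTER_CUBIC)
o=np.zeros((440,760,3),np.uint8);o[:440,:420]=w;o[:330,425:755]=t;cv2.imwrite("pics/c4.png",o)
E
```

```text
t 8.9 [507.  -90.3 111.3] [ 1.7997e+02 -7.0000e-02  1.0810e+01] F [ 1.4 -1.  -1.7] w 13.5 55.0
t 9.0 shift/row [-0.003  -0.0009  0.013 ] turn/row [ 0.0015 -0.0033 -0.0063] rows 1
stud px [254.01736197  26.9141127 ]
stud px [254.193223    35.23553552]
ring px [255.43838172   6.00803888]
hole tool xy r [104.54  -1.01  12.44] 326 rms 4.63
```

View pics/c4.png

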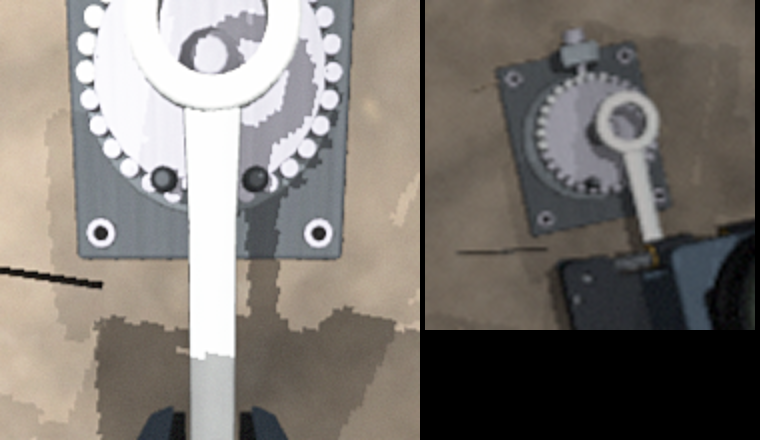

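The stud tip shows through the ring at about (255,25.5) in the image. The lugs at (231.5,90) and (278,90) straddle the shank, so I'll recompute the target from this closer view.

```bash
python3 - <<'E'
from h import *
g=cv2.imread("pics/w4.png")
t=ray("wrist",(255,25.4),67);l=ray("wrist",(231.3,89.8),58);r=ray("wrist",(278,89.8),58);L=(l+r)/2
print(t.round(1),l.round(1),r.round(1),np.linalg.norm(l-r));d=t-L;y=np.degrees(np.arctan2(d[1],d[0]));print("yaw",y,np.linalg.norm(d[:2]))
s=state();print(s["ee_pos"],s["ee_rot"])
for st in((613.3,-69.5),t[:2]):
  a=np.radians(11.);p=np.array(st)-109.8*np.array([np.cos(a),np.sin(a)])-.4*np.array([np.sin(a),-np.cos(a)])
  print(p);delta((*p,90),11.0,1)
E
```

```text
[614.1 -69.9  67. ] [578.6 -62.3  58. ] [583.8 -89.5  58. ] 27.73443512646721
yaw 10.38268642640931 33.48391784246328
[506.81607005 -90.23877674 111.43526516] [ 1.79960515e+02 -8.01681180e-02  1.08195190e+01]
[505.44101166 -90.05817682]
t 9.05 shift/row [-0.0027 -0.0009  0.0429] turn/row [ 0.0014 -0.0028 -0.0063] rows 1
[506.28721939 -90.44207211]
t 9.05 shift/row [-0.0012  0.0002  0.0429] turn/row [ 0.0014 -0.0028 -0.0063] rows 1
```

Request:
send_rows([
  [[-0.0016,0,0.01],[0.001,-0.003,-0.003]],
  [[0,0,0.02],[0,0,0]],
  [[0,0,0.02],[0,0,0]],
  [[0,0,0.01],[0,0,0]],
  [[0,0,0.01],[0,0,0]],
  [[0,0,0],[0,0,0]],
])

```text
time_s: 9.65
ee_pos: [505.0, -90.2, 74.7]
ee_rot: [-179.9, 0.2, 10.9]
force: [-0.3, 0.7, -0.6]
gripper_width: 13.6
gripper_force: 55.0
```

```bash
python3 - <<'E'
from h import *
s=state();print(s["ee_pos"],s["ee_rot"],s["force"],s["torque"])
delta((506.0,-90.3,58.5),10.8,1)
E
```

```text
[504.96051523 -90.17672145  74.74951366] [-179.93591073    0.1867989    10.90612957] [-0.3235563   0.68490532 -0.63664725] [ 0.0124366   0.01598377 -0.03136898]
t 9.65 shift/row [0.0021 0.0007 0.0325] turn/row [-0.0022  0.0065  0.0037] rows 1
```

Request:
send_rows([
  [[0.0015,0.0005,0.006],[0,0.004,0]],
  [[0,0,0.006],[0,0,0]],
  [[0,0,0.006],[0,0,0]],
  [[0,0,0],[0,0,0]],
])

```text
time_s: 10.05
ee_pos: [506.0, -90.3, 66.3]
ee_rot: [-180.0, 0.0, 10.9]
force: [0.2, -0.1, -1.6]
gripper_width: 13.9
gripper_force: 55.0
```

Request:
send_rows([
  [[0,0,0.006],[0,0,0]],
  [[0,0,0.006],[0,0,0]],
  [[0,0,0],[0,0,0]],
  [[0,0,0],[0,0,0]],
])

```text
time_s: 10.45
ee_pos: [506.3, -90.4, 60.6]
ee_rot: [-180.0, -0.0, 10.9]
force: [-0.8, -0.3, -1.7]
gripper_width: 14.3
gripper_force: 55.0
```

```bash
python3 - <<'E'
from h import *
s=state();print(s["ee_pos"],s["ee_rot"],s["force"],s["torque"])
ringpos("pics/w5.png",[]);shank("pics/w5.png")
im=grab_frame("top")[:,:,::-1];sc=grab_frame("scene")[:,:,::-1]
o=np.zeros((400,780,3),np.uint8)
o[:,:380]=cv2.resize(cv2.imread("pics/w5.png")[0:200,160:350],(380,400));o[:,390:]=cv2.resize(sc[230:370,270:406],(390,400),interpolation=cv2.INTER_CUBIC);cv2.imwrite("pics/c5.png",o)
E
```

```text
[506.25865077 -90.37182031  60.59596904] [-1.79972392e+02 -1.95641140e-02  1.09032521e+01] [-0.76846131 -0.25452052 -1.7138318 ] [ 0.03666834 -0.00907529  0.00355996]
t 10.45 [506.3 -90.4  60.6] [-1.7997e+02 -2.0000e-02  1.0900e+01] F [-0.8 -0.3 -1.7] w 14.3 55.0
0.67 [210.2, 1.9, 93.8, 312.7]
shank y= [0.0068 0.1115] deg 0.39
```

View pics/c5.png

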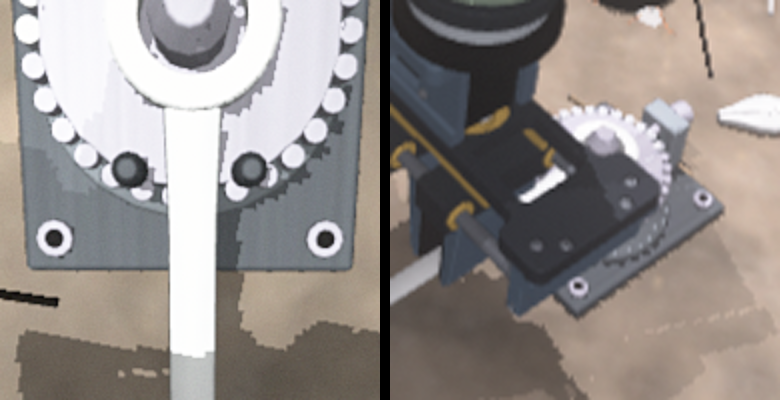

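The ring is on the stud and the shank is between the lugs. I'll seat it the last 2 mm.

Request:
send_rows([
  [[0,0,0.002],[0,0,0]],
  [[0,0,0.002],[0,0,0]],
  [[0,0,0],[0,0,0]],
  [[0,0,0],[0,0,0]],
])

```text
time_s: 11.05
ee_pos: [506.3, -90.4, 58.6]
ee_rot: [-180.0, -0.0, 10.9]
force: [-0.1, 0.2, -2.1]
gripper_width: 13.5
gripper_force: 55.0
```

Request:
send_rows([
  [[0,0,0.0015],[0,0,0]],
  [[0,0,0],[0,0,0]],
  [[0,0,0],[0,0,0]],
])

```text
time_s: 11.35
ee_pos: [506.3, -90.4, 57.9]
ee_rot: [-180.0, -0.0, 10.9]
force: [-0.5, -0.4, -1.9]
gripper_width: 14.2
gripper_force: 55.0
```

```bash
cat >> h.py <<'E'
C=np.array([614.0,-69.8]);RAD=109.8
def arc(yaw0,step,n,z=None):
    """tool-frame rows to turn about stud C clockwise by step deg per row, from the measured pose"""
    s=state();R=Ro.from_euler('xyz',s["ee_rot"],degrees=True)
    p=s["ee_pos"];r=np.r_[C,p[2]]-p;print("stud in tool",R.inv().apply(r).round(2),"yaw",s["ee_rot"][2].round(2))
    th=np.radians(step);v=R.inv().apply(r);w=Ro.from_rotvec([0,0,th]) # cw from above = + about tool z(down)
    d=v-w.apply(v);print("row shift",(d/500).round(5),"turn z",round(th/.5,4))
E
python3 - <<'E'
from h import *
s=state();print(s["ee_pos"],s["force"],s["torque"]);arc(0,2,1);arc(0,4,1)
E
```

```text
[506.28190049 -90.39214234  57.9337468 ] [-0.46633258 -0.42692229 -1.89417892] [ 0.0133626   0.02991849 -0.06736636]
stud in tool [1.0967e+02 1.5000e-01 5.0000e-02] yaw 10.9
row shift [ 0.00014 -0.00765  0.     ] turn z 0.0698
stud in tool [1.0967e+02 1.5000e-01 5.0000e-02] yaw 10.9
row shift [ 0.00056 -0.0153   0.     ] turn z 0.1396
```

Request:
send_rows([
  [[0.0001,-0.00765,0],[0,0,0.07]],
  [[0.0001,-0.00765,0],[0,0,0.07]],
  [[0,0,0],[0,0,0]],
  [[0,0,0],[0,0,0]],
])

```text
time_s: 11.75
ee_pos: [505.1, -82.9, 58.0]
ee_rot: [-180.0, -0.0, 6.9]
force: [-0.4, -0.4, -1.7]
gripper_width: 13.6
gripper_force: 55.0
```

Request:
send_rows([
  [[0.0001,-0.00765,0],[0,0,0.07]],
  [[0,0,0],[0,0,0]],
  [[0,0,0],[0,0,0]],
])

```text
time_s: 12.05
ee_pos: [504.7, -79.2, 58.0]
ee_rot: [-180.0, -0.0, 4.9]
force: [0.6, 0.4, -0.9]
gripper_width: 13.8
gripper_force: 55.0
```

Request:
send_rows([
  [[0.0001,-0.00765,0],[0,0,0.07]],
  [[0,0,0],[0,0,0]],
  [[0,0,0],[0,0,0]],
])

```text
time_s: 12.35
ee_pos: [504.5, -75.7, 58.0]
ee_rot: [180.0, -0.0, 2.9]
force: [0.5, -2.5, -1.5]
gripper_width: 13.7
gripper_force: 55.0
```

Request:
send_rows([
  [[0.0001,-0.00765,0],[0,0,0.07]],
  [[0,0,0],[0,0,0]],
  [[0,0,0],[0,0,0]],
])

```text
time_s: 12.65
ee_pos: [504.2, -72.5, 58.0]
ee_rot: [179.9, -0.0, 0.9]
force: [0.2, -5.6, -1.1]
gripper_width: 14.1
gripper_force: 55.0
```

```bash
python3 - <<'E'
from h import *
s=state();print(s["ee_pos"],s["ee_rot"],s["force"],s["torque"]);arc(0,2,1)
ringpos("pics/w6.png",[])
E
```

```text
[504.18225344 -72.47478606  57.99008393] [ 1.79938800e+02 -1.78903892e-02  9.48913801e-01] [ 0.17799139 -5.60097355 -1.05884335] [-0.90613771  0.14051832 -0.31539041]
stud in tool [ 1.0985e+02 -8.6000e-01  3.0000e-02] yaw 0.95
row shift [ 7.00e-05 -7.67e-03  0.00e+00] turn z 0.0698
t 12.65 [504.2 -72.5  58. ] [ 1.7994e+02 -2.0000e-02  9.5000e-01] F [ 0.2 -5.6 -1.1] w 14.1 55.0
0.9 [215.6, 0.0, 87.5, 311.7]
```

Request:
send_rows([
  [[0.0001,-0.00765,0],[0,0,0.07]],
  [[0,0,0],[0,0,0]],
  [[0,0,0],[0,0,0]],
])

```text
time_s: 13.05
ee_pos: [504.0, -69.3, 58.0]
ee_rot: [179.9, -0.0, -1.0]
force: [-1.2, -7.3, -1.8]
gripper_width: 13.7
gripper_force: 55.0
```

Request:
send_rows([
  [[0.0001,-0.00765,0],[0,0,0.07]],
  [[0,0,0],[0,0,0]],
  [[0,0,0],[0,0,0]],
])

```text
time_s: 13.35
ee_pos: [504.2, -65.1, 58.0]
ee_rot: [179.9, -0.0, -3.0]
force: [-1.5, -6.4, -1.2]
gripper_width: 13.9
gripper_force: 55.0
```

Request:
send_rows([
  [[0.0001,-0.00765,0],[0,0,0.07]],
  [[0,0,0],[0,0,0]],
  [[0,0,0],[0,0,0]],
])

```text
time_s: 13.65
ee_pos: [504.4, -61.1, 58.0]
ee_rot: [179.9, -0.0, -5.1]
force: [-0.6, -5.9, -0.3]
gripper_width: 13.9
gripper_force: 55.0
```

Request:
send_rows([
  [[0.0001,-0.00765,0],[0,0,0.07]],
  [[0,0,0],[0,0,0]],
  [[0,0,0],[0,0,0]],
])

```text
time_s: 13.95
ee_pos: [504.8, -57.2, 58.0]
ee_rot: [179.9, -0.0, -7.1]
force: [-1.3, -5.2, -0.7]
gripper_width: 13.9
gripper_force: 55.0
```

Request:
send_rows([
  [[0.0001,-0.00765,0],[0,0,0.07]],
  [[0,0,0],[0,0,0]],
  [[0,0,0],[0,0,0]],
])

```text
time_s: 14.25
ee_pos: [505.3, -53.3, 58.0]
ee_rot: [180.0, 0.0, -9.1]
force: [-1.3, -5.2, -1.1]
gripper_width: 14.1
gripper_force: 55.0
```

```bash
python3 - <<'E'
from h import *
s=state();print(s["ee_pos"],s["ee_rot"],s["force"],s["torque"]);arc(0,2,1)
ringpos("pics/w7.png",[])
a=cv2.imread("pics/w6.png")[0:200,160:350];b=cv2.imread("pics/w7.png")[0:200,160:350]
cv2.imwrite("pics/c7.png",cv2.resize(np.hstack([a,b]),None,fx=2,fy=2))
E
```

```text
[505.26690526 -53.2915657   57.95090906] [ 1.79958420e+02  1.60525398e-03 -9.09731810e+00] [-1.27092047 -5.23298684 -1.11114146] [-0.88117906  0.18313101 -0.32807398]
stud in tool [109.98  -0.89  -0.  ] yaw -9.1
row shift [ 7.00e-05 -7.68e-03  0.00e+00] turn z 0.0698
t 14.25 [505.3 -53.3  58. ] [179.96   0.    -9.1 ] F [-1.3 -5.2 -1.1] w 14.1 55.0
0.94 [216.4, 0.4, 88.2, 312.6]
```

View pics/c7.png

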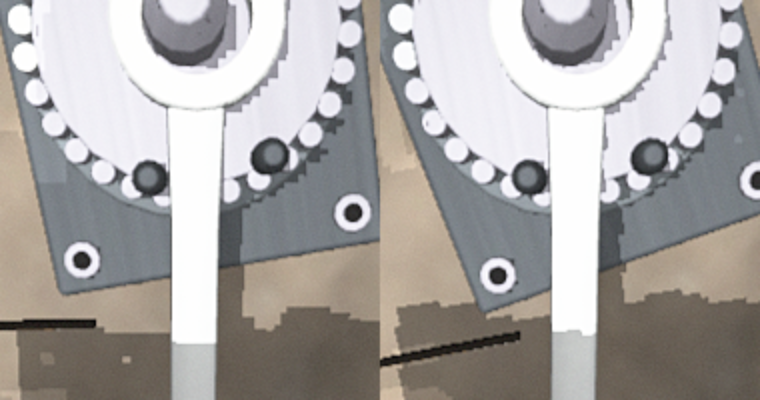

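Both lugs move with the tool. The disc lags the tool by about 10°, which is the play. I'll continue towards click 2 in 2° steps.

Request:
send_rows([
  [[0.0001,-0.0038,0],[0,0,0.035]],
  [[0,0,0],[0,0,0]],
  [[0,0,0],[0,0,0]],
])

```text
time_s: 14.65
ee_pos: [505.5, -51.5, 57.9]
ee_rot: [179.9, 0.0, -10.1]
force: [-1.6, -5.9, -1.5]
gripper_width: 13.7
gripper_force: 55.0
```

Request:
send_rows([
  [[0.0001,-0.0038,0],[0,0,0.035]],
  [[0,0,0],[0,0,0]],
  [[0,0,0],[0,0,0]],
])

```text
time_s: 14.95
ee_pos: [505.8, -49.7, 57.9]
ee_rot: [179.9, 0.0, -11.1]
force: [-1.5, -6.4, -1.1]
gripper_width: 13.8
gripper_force: 55.0
```

Request:
send_rows([
  [[0.0001,-0.0038,0],[0,0,0.035]],
  [[0,0,0],[0,0,0]],
  [[0,0,0],[0,0,0]],
])

```text
time_s: 15.25
ee_pos: [506.1, -48.1, 57.9]
ee_rot: [179.9, 0.0, -12.1]
force: [-1.3, -6.1, -0.8]
gripper_width: 14.0
gripper_force: 55.0
```

Request:
send_rows([
  [[0.0001,-0.0038,0],[0,0,0.035]],
  [[0,0,0],[0,0,0]],
  [[0,0,0],[0,0,0]],
])

```text
time_s: 15.55
ee_pos: [506.4, -46.5, 57.9]
ee_rot: [179.9, 0.0, -13.0]
force: [-1.6, -8.2, -0.3]
gripper_width: 14.2
gripper_force: 55.0
```

Request:
send_rows([
  [[0.0001,-0.0038,0],[0,0,0.035]],
  [[0,0,0],[0,0,0]],
  [[0,0,0],[0,0,0]],
])

```text
time_s: 15.85
ee_pos: [506.7, -44.9, 57.9]
ee_rot: [179.8, 0.1, -14.0]
force: [-2.0, -9.3, -0.7]
gripper_width: 13.6
gripper_force: 55.0
```

Request:
send_rows([
  [[0.0001,-0.0038,0],[0,0,0.035]],
  [[0,0,0],[0,0,0]],
  [[0,0,0],[0,0,0]],
])

```text
time_s: 16.15
ee_pos: [507.4, -42.4, 57.9]
ee_rot: [179.9, 0.1, -15.1]
force: [-1.8, -6.8, 0.2]
gripper_width: 13.9
gripper_force: 55.0
```

```bash
cat >> h.py <<'E'
def disc(save):
    """disc angle from the line through the two dark lug tops (wrist view), world degrees"""
    k=calibration("wrist");s=state();im=grab_frame("wrist");cv2.imwrite(save,im[:,:,::-1])
    print("t",s["time_s"],s["ee_pos"].round(2),"yaw",s["ee_rot"][2].round(2),"F",s["force"].round(1),"T",s["torque"].round(2))
    return lugs(cv2.cvtColor(im,cv2.COLOR_RGB2GRAY),k)
def lugs(g,k):
    n,lab,st,ce=cv2.connectedComponentsWithStats((g[50:125,200:330]<85).astype(np.uint8))
    b=[(ce[i]+[200,50],st[i,4]) for i in range(1,n) if 80<st[i,4]<450 and .6<st[i,2]/st[i,3]<1.6]
    b.sort(key=lambda q:q[0][0]);print([(q[0].round(1).tolist(),int(q[1])) for q in b])
    if len(b)==2:
        P=[ray("wrist",q[0],58,k)[:2] for q in b];d=P[0]-P[1]
        print("lug dist",np.linalg.norm(d).round(1),"slot yaw",np.degrees(np.arctan2(-d[0],d[1])).round(2),"mid",np.mean(P,0).round(1))
E
python3 - <<'E'
from h import *
disc("pics/w8.png");arc(0,1,1)
E
```

```text
t 16.15 [507.36 -42.43  57.87] yaw -15.09 F [-1.8 -6.8  0.2] T [-1.18  0.33 -0.39]
[([235.6, 89.0], 141), ([294.0, 78.0], 175)]
lug dist 26.1 slot yaw -4.88 mid [580.8 -66.7]
stud in tool [ 1.1008e+02 -1.3100e+00 -1.0000e-01] yaw -15.1
row shift [-1.00e-05 -3.84e-03  0.00e+00] turn z 0.0349
```

```bash
python3 - <<'E'
from h import *
s=state();k0=calibration("wrist")
def T(p,r):
    M=np.eye(4);M[:3,:3]=Ro.from_euler('xyz',r,degrees=True).as_matrix();M[:3,3]=p;return M
C0=np.eye(4);C0[:3,:3]=k0["R"];C0[:3,3]=np.ravel(k0["t"])
E=C0@T(s["ee_pos"],s["ee_rot"])
for f,p,y in(("w4",(507,-90.3,111.3),10.81),("w5",(506.26,-90.37,60.6),10.9),("w6",(504.18,-72.47,58),.95),("w7",(505.27,-53.29,57.95),-9.1)):
    c=E@np.linalg.inv(T(p,(180,0,y)));print(f)
    lugs(cv2.imread(f"pics/{f}.png",0),dict(mtx=k0["mtx"],R=c[:3,:3],t=c[:3,3]))
E
```

```text
w4
[([232.3, 90.0], 85), ([277.0, 89.4], 131), ([281.6, 111.4], 367)]
w5
[([225.6, 85.4], 160), ([273.8, 114.5], 209), ([283.7, 85.3], 153), ([301.0, 93.0], 123)]
w6
[([235.4, 89.5], 151), ([275.2, 113.8], 213), ([293.8, 78.6], 172), ([310.0, 83.8], 124)]
w7
[([235.4, 88.9], 144), ([293.9, 78.9], 175)]
lug dist 26.1 slot yaw 0.16 mid [580.7 -69.6]
```

Rest slot yaw is 11.0° and the disc is now at about 15.9°, past click 1. Click 4 should be at slot yaw -37, or tool yaw about -47.

Request:
send_rows([
  [[0,-0.0077,0],[0,0,0.07]],
  [[0,0,0],[0,0,0]],
])

```text
time_s: 16.4
ee_pos: [508.4, -38.5, 57.9]
ee_rot: [179.9, 0.0, -17.1]
force: [-2.4, -6.4, -0.9]
gripper_width: 13.9
gripper_force: 55.0
```

Request:
send_rows([
  [[0,-0.0077,0],[0,0,0.07]],
  [[0,0,0],[0,0,0]],
])

```text
time_s: 16.6
ee_pos: [509.7, -34.7, 57.9]
ee_rot: [179.9, 0.0, -19.1]
force: [-1.8, -6.7, -1.2]
gripper_width: 13.8
gripper_force: 55.1
```

Request:
send_rows([
  [[0,-0.0077,0],[0,0,0.07]],
  [[0,0,0],[0,0,0]],
])

```text
time_s: 16.8
ee_pos: [511.0, -31.0, 57.9]
ee_rot: [179.9, 0.0, -21.2]
force: [-1.1, -6.2, -1.2]
gripper_width: 13.9
gripper_force: 55.1
```

Request:
send_rows([
  [[0,-0.0077,0],[0,0,0.07]],
  [[0,0,0],[0,0,0]],
])

```text
time_s: 17.0
ee_pos: [512.3, -27.6, 57.9]
ee_rot: [179.9, 0.0, -23.2]
force: [-2.7, -6.7, -0.6]
gripper_width: 14.1
gripper_force: 55.1
```

Request:
send_rows([
  [[0,-0.0077,0],[0,0,0.07]],
  [[0,0,0],[0,0,0]],
])

```text
time_s: 17.2
ee_pos: [513.4, -24.6, 57.8]
ee_rot: [179.8, 0.1, -25.1]
force: [-2.7, -9.0, 0.5]
gripper_width: 13.8
gripper_force: 55.0
```

Request:
send_rows([
  [[0,-0.0077,0],[0,0,0.07]],
  [[0,0,0],[0,0,0]],
])

```text
time_s: 17.4
ee_pos: [515.3, -20.8, 57.8]
ee_rot: [179.9, 0.0, -27.1]
force: [-1.7, -6.9, -0.4]
gripper_width: 14.2
gripper_force: 55.0
```

Request:
send_rows([
  [[0,-0.0077,0],[0,0,0.07]],
  [[0,0,0],[0,0,0]],
])

```text
time_s: 17.6
ee_pos: [517.1, -17.3, 57.8]
ee_rot: [179.9, 0.0, -29.2]
force: [-2.1, -6.1, -0.9]
gripper_width: 14.2
gripper_force: 55.1
```

Request:
send_rows([
  [[0,-0.0077,0],[0,0,0.07]],
  [[0,0,0],[0,0,0]],
])

```text
time_s: 17.8
ee_pos: [519.1, -13.9, 57.9]
ee_rot: [179.9, 0.0, -31.2]
force: [-1.7, -7.3, 0.1]
gripper_width: 14.0
gripper_force: 55.1
```

```bash
python3 - <<'E'
from h import *
disc("pics/w9.png");arc(0,1,1)
E
```

```text
t 17.8 [519.05 -13.92  57.86] yaw -31.18 F [-1.7 -7.3  0.1] T [-1.24  0.26 -0.49]
[([235.7, 88.5], 138), ([294.4, 78.2], 172)]
lug dist 26.2 slot yaw -21.64 mid [583.1 -57.6]
stud in tool [ 1.1016e+02 -1.3300e+00 -5.0000e-02] yaw -31.16
row shift [-1.00e-05 -3.85e-03  0.00e+00] turn z 0.0349
```

Request:
send_rows([
  [[0,-0.0077,0],[0,0,0.07]],
  [[0,0,0],[0,0,0]],
])

```text
time_s: 18.05
ee_pos: [521.1, -10.5, 57.8]
ee_rot: [179.9, 0.0, -33.2]
force: [-2.1, -6.4, -0.4]
gripper_width: 13.7
gripper_force: 55.1
```

Request:
send_rows([
  [[0,-0.0077,0],[0,0,0.07]],
  [[0,0,0],[0,0,0]],
])

```text
time_s: 18.25
ee_pos: [523.1, -7.5, 57.8]
ee_rot: [179.9, 0.0, -35.2]
force: [-1.7, -7.3, -0.5]
gripper_width: 13.8
gripper_force: 55.1
```

Request:
send_rows([
  [[0,-0.0077,0],[0,0,0.07]],
  [[0,0,0],[0,0,0]],
])

```text
time_s: 18.45
ee_pos: [524.8, -4.9, 57.7]
ee_rot: [179.8, 0.0, -37.1]
force: [-2.4, -9.4, 0.9]
gripper_width: 13.9
gripper_force: 55.0
```

Request:
send_rows([
  [[0,-0.0077,0],[0,0,0.07]],
  [[0,0,0],[0,0,0]],
])

```text
time_s: 18.65
ee_pos: [527.3, -1.6, 57.8]
ee_rot: [179.8, 0.0, -39.2]
force: [-2.1, -7.9, 0.4]
gripper_width: 13.8
gripper_force: 55.0
```

Request:
send_rows([
  [[0,-0.0077,0],[0,0,0.07]],
  [[0,0,0],[0,0,0]],
])

```text
time_s: 18.85
ee_pos: [529.9, 1.5, 57.8]
ee_rot: [179.8, 0.0, -41.2]
force: [-2.9, -7.3, 0.4]
gripper_width: 13.8
gripper_force: 55.0
```

Request:
send_rows([
  [[0,-0.0077,0],[0,0,0.07]],
  [[0,0,0],[0,0,0]],
])

```text
time_s: 19.05
ee_pos: [532.5, 4.5, 57.8]
ee_rot: [179.9, 0.0, -43.2]
force: [-1.4, -7.5, -0.4]
gripper_width: 13.8
gripper_force: 55.1
```

Request:
send_rows([
  [[0,-0.0038,0],[0,0,0.035]],
  [[0,0,0],[0,0,0]],
  [[0,0,0],[0,0,0]],
])

```text
time_s: 19.35
ee_pos: [533.6, 5.6, 57.8]
ee_rot: [179.8, 0.0, -44.2]
force: [-2.4, -7.8, 0.3]
gripper_width: 14.1
gripper_force: 55.0
```

Request:
send_rows([
  [[0,-0.0038,0],[0,0,0.035]],
  [[0,0,0],[0,0,0]],
  [[0,0,0],[0,0,0]],
])

```text
time_s: 19.65
ee_pos: [535.0, 7.1, 57.8]
ee_rot: [179.9, 0.0, -45.2]
force: [-2.2, -6.7, -0.9]
gripper_width: 13.9
gripper_force: 55.0
```

```bash
python3 - <<'E'
from h import *
disc("pics/w10.png");arc(0,1,1)
E
```

```text
t 19.65 [535.     7.08  57.79] yaw -45.18 F [-2.2 -6.7 -0.9] T [-1.38  0.32 -0.39]
[([235.8, 88.2], 140), ([239.2, 116.9], 178), ([294.0, 77.6], 177)]
stud in tool [ 1.1018e+02 -1.8700e+00 -2.0000e-02] yaw -45.19
row shift [-3.00e-05 -3.85e-03  0.00e+00] turn z 0.0349
```

Request:
send_rows([
  [[0,-0.0038,0],[0,0,0.035]],
  [[0,0,0],[0,0,0]],
  [[0,0,0],[0,0,0]],
  [[0,0,0],[0,0,0]],
])

```text
time_s: 20.1
ee_pos: [536.3, 8.4, 57.8]
ee_rot: [179.8, 0.0, -46.2]
force: [-1.0, -6.9, -0.2]
gripper_width: 14.0
gripper_force: 55.0
```

Request:
send_rows([
  [[0,-0.0025,0],[0,0,0.023]],
  [[0,0,0],[0,0,0]],
  [[0,0,0],[0,0,0]],
  [[0,0,0],[0,0,0]],
])

```text
time_s: 20.5
ee_pos: [537.1, 9.2, 57.8]
ee_rot: [179.8, 0.0, -46.8]
force: [-3.2, -7.0, -0.4]
gripper_width: 13.6
gripper_force: 55.0
```

```bash
sed -i 's/<1.6\]/<1.6 and ce[i][1]+50<100]/' h.py; python3 - <<'E'
from h import *
disc("pics/w11.png");arc(0,1,1)
sc=grab_frame("scene")[:,:,::-1];w=cv2.imread("pics/w11.png")[0:200,160:350]
o=np.zeros((400,780,3),np.uint8);o[:,:380]=cv2.resize(w,(380,400));o[:,390:]=cv2.resize(sc[230:370,270:406],(390,400));cv2.imwrite("pics/c11.png",o)
E
```

```text
t 20.5 [537.15   9.21  57.79] yaw -46.83 F [-3.2 -7.  -0.4] T [-1.33  0.32 -0.38]
[([235.8, 88.2], 144), ([294.0, 77.2], 175)]
lug dist 26.0 slot yaw -36.61 mid [587.4 -50.2]
stud in tool [ 1.1021e+02 -2.0200e+00 -2.0000e-02] yaw -46.83
row shift [-4.00e-05 -3.85e-03  0.00e+00] turn z 0.0349
```

View pics/c11.png

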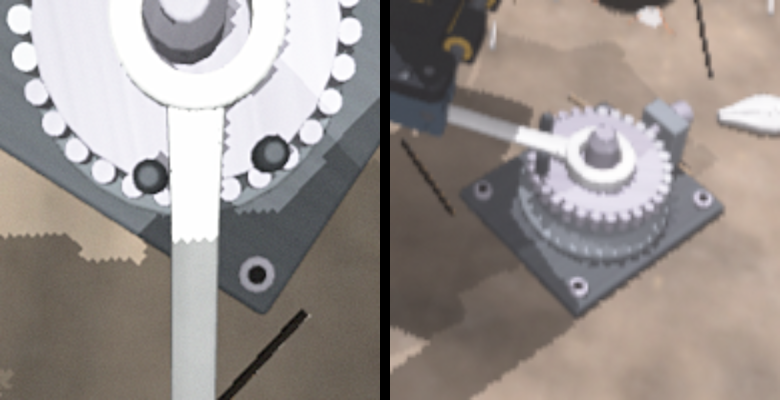

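The ring is on the stud, the shank is between the lugs, and the disc is at about 47.6°. I'll nudge it slightly to centre in the notch.

Request:
send_rows([
  [[0,-0.002,0],[0,0,0.018]],
  [[0,0,0],[0,0,0]],
  [[0,0,0],[0,0,0]],
  [[0,0,0],[0,0,0]],
  [[0,0,0],[0,0,0]],
])

```text
time_s: 21.1
ee_pos: [537.8, 9.8, 57.8]
ee_rot: [179.8, 0.0, -47.3]
force: [-1.6, -7.4, -0.6]
gripper_width: 13.5
gripper_force: 55.0
```

```bash
python3 - <<'E'
from h import *
F=[]
for i in range(6):
    grab_frame("top");F.append(state()["force"])
F=np.mean(F,0);print(F.round(2))
disc("pics/w12.png");arc(0,1,1)
E
```

```text
[-2.02 -7.42 -0.34]
t 21.4 [537.73   9.82  57.75] yaw -47.34 F [-1.8 -7.2 -0.1] T [-1.35  0.36 -0.35]
[([235.8, 88.2], 145), ([294.0, 77.3], 179)]
lug dist 26.0 slot yaw -37.19 mid [587.4 -50. ]
stud in tool [ 1.102e+02 -2.110e+00 -2.000e-02] yaw -47.34
row shift [-4.00e-05 -3.85e-03  0.00e+00] turn z 0.0349
```

```bash
python3 -c "
from h import *
print(job_done())"
```

```text
the job is handed in; nothing more can be done
None
```

The big spanner's ring is seated on the stud with its shank between the lugs. The winder is turned clockwise to the fourth click (disc measured at about 48°) and held steady in the gripper, and the job was handed in at about 21 s.

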